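Measure a carton on the dimensioning station

ROBOT

A 6-joint arm with a two-finger parallel gripper is mounted at the origin on the work surface. World frame = base frame: x ahead of the robot, y to its left, z up, the work surface at z = 0. Lengths are in m, angles in rad, forces in N, time in s.
With the tool pointing down it reaches from about 0.4 to 0.825 m from the base axis. Payload 7 kg.
Tool frame: the origin (TCP) lies between the finger pads; the fingertips stand 11 mm ahead of it and the grasp point (between the pads) lies 8 mm behind it (arm.tips_ahead is the distance from the TCP to the fingertips, in m); z points along the fingers, x is the direction in which the jaws open and shut, and the axes are right-handed (so a half turn about z gives the same grasp; the last joint's range is limited). The gripper opens to 88 mm and grips with 3 to 60 N. Pads are 19 mm wide; open, the fingers measure 130 mm over their backs; the gripper's body (78 mm by 193 mm) begins 47 mm behind the grasp point.
Start: joints at [-1.017, 0.359, 0.012, 0, -1.224, -0.288], TCP at [0.177, -0.651, 0.238] pointing down, gripper open.
Joint ranges: [-3.07, 3.07], [-1.43, 2.12], [-1.02, 1.25], [-3.03, 1.67], [-3.05, -0], [-3.03, 3.03]. Speed limits (rad/s): [2.39, 2.39, 3.01, 3.14, 3.14, 3.14].

INTERFACE

Orientations are given as [roll, pitch, yaw] about the fixed x, y, z axes, in that order (R = Rz(yaw) Ry(pitch) Rx(roll)).
In Python, from station import arm, optics, finder gives the robot as it stands. The module is installed in compiled form; this text tells all that it offers.
- The arm moves only by the tool apply_moves, never from a script. Its argument "increments" is one flat list of numbers, 6 for each row, row after row: the shift along the world's x, y, z in m, then the turn, a rotation vector about the world's x, y, z in rad. In form: [tx, ty, tz, rx, ry, rz, tx, ty, tz, rx, ry, rz, ...]. A call has 1 to 20 rows; each row shifts and turns the pose as measured when the row begins; what a row does not reach is not made up. A row lasts 1/12 s, in which the tool goes at most 41.7 mm and 7.16 degrees, less where a joint would pass 70% of its speed; a pose out of reach is approached as far as the arm can. A call with a gripper value outside its range is refused whole. "hand" is the closure, from 0 (fully open) to 1 (shut), set as the call begins (left out, the last holds). The fingers move at their own pace and stop on an object; "force" is the grip in N (left out, the last holds). Time passes only in rows, so rows that do not move let the fingers close. It gives the time, the measured TCP pose, the force and the opening at its end, in the units of the state.
- arm.get_state(): the state, without advancing time (a new reading comes with each control period).
- optics.grab_frame(name): name is "side" or "top" or "wrist"; returns the picture (400x640x3 uint8, red, green, blue); there is no depth.
- optics.camera_model(name): a dict with "fx", "fy", "cx", "cy" (pixels), "world_to_cam" (4x4, takes a point from world to camera coordinates); the wrist camera has in their place "T_tool_cam" (4x4, takes a point from camera to tool coordinates, whose origin is the TCP and whose axes are the tool frame's). Camera axes: x right, y up, looking along -z (the intrinsics and any distortion apply to the point x, -y, -z); pixel columns grow to the right and rows downward; lengths in m; the calibration is good to about 2 mm. The wrist camera is an equidistant fisheye: a pixel r from the principal point sees the ray r / f radians off the axis. A picture is of the moment at which its call begins: read the wrist's pose just before it. camera_model takes no time and is no camera call.
- arm.job_done(): hands the job in, once; it reports no verdict.
Trained networks look in the newest picture that a camera, given by its name, has taken for a name from the list of things; names that differ only in an ending like _2 or _b are one class to them, and where a whole thing is asked for, a point or a joint stands for the part that bears it (a point fixed in the world has none). Each returns a list of dicts, best first, with "conf" (0 to 1); they miss things now and then, are a little off and sometimes report something else, mostly with a low value. They report only what shows in the picture. A call takes as long as a camera call. They do not tell look-alikes from the thing itself.
- finder.find_in(camera, name): "box" ([left, top, right, bottom] in pixels, round what is visible of it).
- finder.landmark_of(camera, name): "point" ([column, row] in pixels: a listed point, or the origin of a listed thing).
The state is a dict: "t": time; "q": joint angles; "qd": joint speeds; "joint_efforts": joint torques, N m; "eef_pos": TCP position; "ee_rot": TCP orientation; "force": force on the tool from outside, world axes, zero at the start; "moment": the same for the moment, N m; "width": finger opening in m.
Only numpy, scipy, OpenCV 4.12 (cv2) and the standard library are available. Lean on these libraries where they do the work, as an engineer would, in place of code of your own. Each camera call takes 0.05 s, during which the arm holds its last target. There are 200 camera calls.

TASK

Measure the brown carton with the orange label on the bench's dimensioning station: push it along the bench, without lifting or tipping it, into the corner of the two blue fences until it sits snug and square against both of them. Then press the big green key on the grey keypad fully down and let go of it. Do not press the key before the carton is home, and leave everything else on the bench where it stands.

Things in the scene. Friction and masses are not known exactly. Their poses are not given: they have to be found in the camera images.
- corner (a point): Inner corner of the dimensioning station, at bench height, where the faces of its two fixed blue fences meet. x points square into the far fence (away from the robot, within 10 degrees), y into the left fence. Far fence: face x = 0, from y = 0 to -300 mm. Left fence: face y = 0, from x = 0 to -240 mm. Both are 70 mm high (tops 72), 30 mm thick, on the + side of their faces
- platform (a point): Centre of the station's aluminium weighing platform, 150 mm in x and 160 mm in y to the minus side of the corner: 300 x 320 mm, level with the bench, so that the carton slides onto it without a step. Axes as the corner's
- mast_top (a point): Top of the fixed grey mast, 48 mm square and 268 mm high, that stands outside the corner of the fences
- carton_center (a point): Centre of the brown carton with the orange label, half-way up (42.5 mm above the bench): a closed box 150 mm along its x, 210 mm along its y, 85 mm high, 0.35 to 0.7 kg. z points up. At the start its x axis lies within about 30 degrees of the corner's x, and it stands clear of the fences, right of the corner. It may be put in the corner any way round
- carton_edge_a (a point): Foot of the carton's upright edge at its +x, +y (75, 105 mm from its centre)
- carton_edge_b (a point): Foot of the carton's upright edge at its +x, -y
- carton_edge_c (a point): Foot of the carton's upright edge at its -x, -y
- carton_edge_d (a point): Foot of the carton's upright edge at its -x, +y
- key_top (a point): Middle of the upper face of the green key, 52 mm above the bench: a round spring push button 28 mm across, pressed straight down. It stands 10 mm proud of a black collar 44 mm across, on the fixed grey keypad console (130 x 120 mm, 30 mm high) to the left of the station
- key (a joint): How far the green key is pressed: 0 up, 0.006 m fully down; it takes about 5 N and springs back
- other_carton: Bystander: brown carton with a white label, 120 x 160 mm, 105 mm high; origin at the centre of its underside
- pulley: Bystander: dark steel V-belt pulley lying flat, 90 mm across, 38 mm high; origin at the centre of its underside
- tape_roll: Bystander: roll of brown packing tape lying flat, 100 mm across, 48 mm high; origin at the centre of its underside
- green_box: Bystander: small green box, 75 x 75 mm, 30 mm high; origin at the centre of its underside
- bearing: Bystander: steel ball bearing lying flat, 62 mm across, 16 mm high; origin at the centre of its underside
- orange_box: Bystander: orange box, 70 x 110 mm, 55 mm high; origin at the centre of its underside
- scanner: Bystander: hand scanner lying on its side, about 180 x 65 mm, 35 mm high; origin near its middle, on the bench
Things that resemble listed ones, but are neither listed nor needed, are in the scene too. What is shaped like the part that bears key_top but purple is not meant.

How it is judged:
By the outcome, as a careful person would: the job done as asked, in the order asked, and still so for the second after the job is handed in, with the robot touching nothing.
It also fails if it takes over 72 s, if anything falls off the work surface, if the arm or the gripper's body presses on something with over 40 N, if the wrist force passes 120 N, or if a joint passes its speed limit or range.

## Working session

There is one attempt and no reset: what is moved stays moved. The work goes in short steps, Python scripts to look and compute and a tool call to move; the robot and the scene stay as the last step left them, time stands still between calls to the robot, and variables do not carry over. Pictures are saved under pics/ and viewed, about 8 in all and at most 12, crops included, and the job is handed in when it is done.

Besides the shell and the picture viewer there is one more tool, called after ">>>" in YAML: its name, and indented under it one key for each argument. apply_moves: Moves the arm, as the interface text tells. Its arguments: {"type":"object","properties":{"increments":{"type":"array"},"hand":{"type":"number"},"force":{"type":"number"}},"required":["increments"]}

```bash
mkdir -p pics
cat > h.py <<'E'
import numpy as np, cv2
from station import arm, optics, finder
def save(name,fn):
    im=optics.grab_frame(name); cv2.imwrite('pics/'+fn,im[:,:,::-1]); return im
def ray(cam,px):
    m=optics.camera_model(cam); W=np.linalg.inv(m['world_to_cam'])
    d=np.array([(px[0]-m['cx'])/m['fx'],-(px[1]-m['cy'])/m['fy'],-1]); return W[:3,3],W[:3,:3]@d
def onz(cam,px,z):
    o,d=ray(cam,px); return o+d*(z-o[2])/d[2]
def proj(cam,p):
    m=optics.camera_model(cam); c=m['world_to_cam']@np.append(p,1)
    return np.array([m['cx']+m['fx']*c[0]/-c[2], m['cy']-m['fy']*c[1]/-c[2]])
E
python3 - <<'E'
from h import *
np.set_printoptions(precision=4,suppress=True)
m=optics.camera_model('top');print(m.keys());
for c in ('top','side'):
    print(np.linalg.inv(optics.camera_model(c)['world_to_cam'])[:3,3],optics.camera_model(c)['fx'])
    save(c,c+'0.png')
    for n,z in [('corner',0),('platform',0),('mast_top',.268),('carton_center',.0425),('carton_edge_a',0),('carton_edge_b',0),('carton_edge_c',0),('carton_edge_d',0),('key_top',.052)]:
        for r in finder.landmark_of(c,n)[:4]: print(c,n,round(r['conf'],2),np.round(r['point'],1),onz(c,r['point'],z)[:2])
s=arm.get_state();print(s)
E
```

```text
dict_keys(['fx', 'fy', 'cx', 'cy', 'world_to_cam'])
[ 0.4296 -0.0213  1.4932] 386.04152953923256
top corner 0.79 [269.6 166.6] [0.6807 0.177 ]
top platform 0.9 [306.7 205.8] [0.5272 0.0315]
top platform 0.57 [248.5 143.4] [0.7728 0.2609]
top mast_top 0.69 [248.1 144.8] [0.7066 0.2115]
top carton_edge_a 0.79 [373.7 224.4] [ 0.4553 -0.2274]
top carton_edge_a 0.71 [222.1 275. ] [0.2635 0.3523]
top carton_edge_a 0.33 [272.2 166.9] [0.6795 0.1668]
top carton_edge_b 0.79 [373.7 224.4] [ 0.4553 -0.2274]
top carton_edge_b 0.71 [222.1 275. ] [0.2635 0.3523]
top carton_edge_b 0.33 [272.2 166.9] [0.6795 0.1668]
top carton_edge_c 0.79 [373.7 224.4] [ 0.4553 -0.2274]
top carton_edge_c 0.71 [222.1 275. ] [0.2635 0.3523]
top carton_edge_c 0.33 [272.2 166.9] [0.6795 0.1668]
top carton_edge_d 0.79 [373.7 224.4] [ 0.4553 -0.2274]
top carton_edge_d 0.71 [222.1 275. ] [0.2635 0.3523]
top carton_edge_d 0.33 [272.2 166.9] [0.6795 0.1668]
top key_top 0.61 [317.6 131.4] [ 0.8076 -0.0109]
top key_top 0.45 [232.  239.8] [0.3977 0.3057]
[0.1632 0.7604 1.1971] 431.2907596735999
side corner 0.97 [266.5 254.4] [0
[... 788 characters left out ...]
dge_d 0.92 [379.  199.9] [ 0.4611 -0.2313]
side carton_edge_d 0.86 [358.3 243.9] [ 0.4419 -0.0204]
side carton_edge_d 0.72 [316.7 223.2] [ 0.6058 -0.0269]
side key_top 0.47 [317.2 327.7] [0.4059 0.3228]
side key_top 0.39 [263.2 193.3] [ 0.8144 -0.0139]
{'t': 1.0, 'q': array([-1.0169,  0.3586,  0.0119,  0.0001, -1.2241, -0.2881]), 'qd': array([-0.0027, -0.0003,  0.0006, -0.0013, -0.0004, -0.0011]), 'joint_efforts': array([  0.0032, -58.2385,  29.3313,   7.0025,   0.0125,  -0.    ]), 'eef_pos': array([ 0.1772, -0.6513,  0.2376]), 'ee_rot': array([-3.1415, -0.    ,  1.8366]), 'force': array([ 0.7415, -0.1809,  0.0251]), 'moment': array([ 0.0251, -0.0096,  0.034 ]), 'width': 0.08748849908426845}
```

View pics/top0.png

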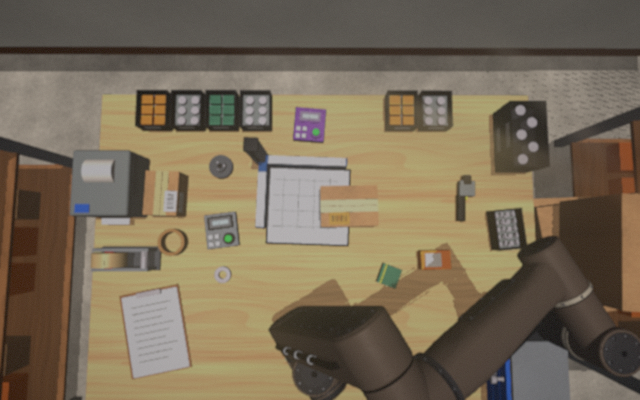

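View pics/side0.png

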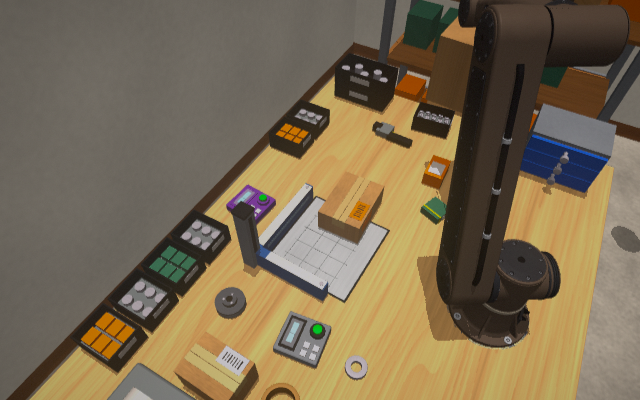

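Run:
```python
import cv2
t=cv2.imread('pics/top0.png')[140:265,205:395]; s=cv2.imread('pics/side0.png')[160:385,210:410]
cv2.imwrite('pics/c1.png',cv2.resize(t,None,fx=4.2,fy=4.2,interpolation=cv2.INTER_CUBIC))
cv2.imwrite('pics/c2.png',cv2.resize(s,None,fx=2.6,fy=2.6,interpolation=cv2.INTER_CUBIC))
```

```text
(no output)
```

View pics/c1.png

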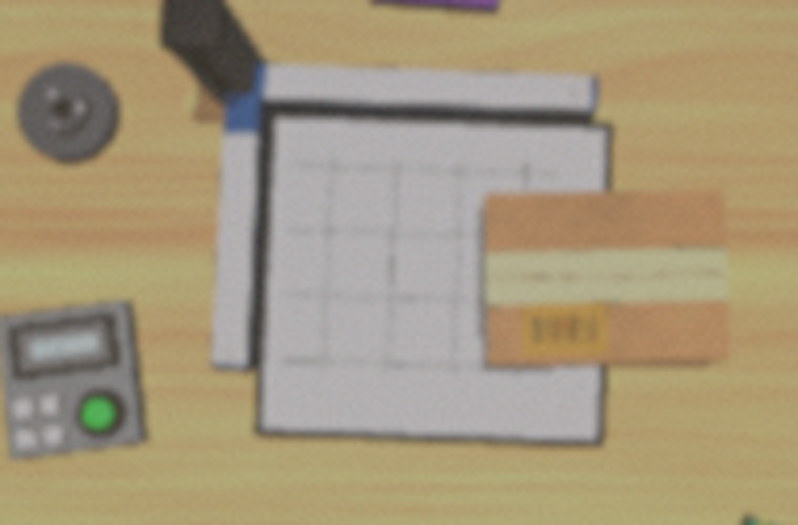

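View pics/c2.png

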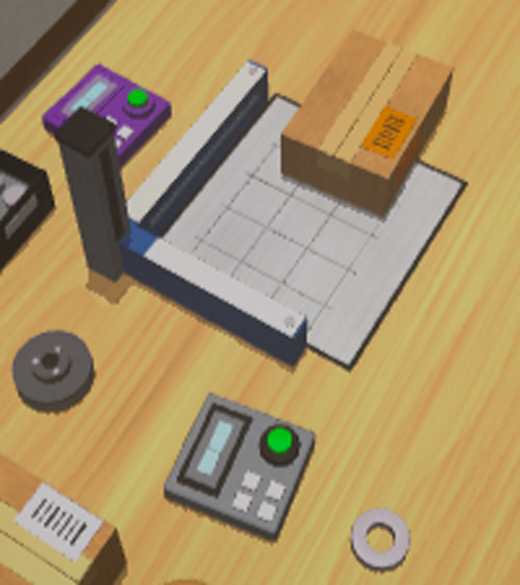

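Run:
```python
from h import *
np.set_printoptions(precision=4,suppress=True)
f=lambda p:(np.array(p)+.5)/4.2-.5+np.array([205,140])
g=lambda p:(np.array(p)+.5)/2.6-.5+np.array([210,160])
def fit(P,M):
    P=np.array(P);M=np.array(M,float);a=P.mean(0);b=M.mean(0)
    X=(M-b);Y=P-a;th=np.arctan2((X[:,0]*Y[:,1]-X[:,1]*Y[:,0]).sum(),(X*Y).sum())
    R=np.array([[np.cos(th),-np.sin(th)],[np.sin(th),np.cos(th)]]);t=a-R@b
    print('yaw',np.degrees(th),'org',t,'res',(P-(M@R.T+t))*1000);return th,t
M=[(0,0),(0,-.32),(-.3,-.32),(-.3,0)]
fit([onz('top',f(p),0)[:2] for p in [(268,112),(609,125),(601,441),(257,433)]],M)
fit([onz('side',g(p),0)[:2] for p in [(279,95),(466,183),(349,367)]],M[1:])
print('fence tops')
for p in [(262,102),(592,111),(260,130),(247,367)]: print(onz('top',f(p),.072)[:2])
C=[(.075,.105),(.075,-.105),(-.075,-.105),(-.075,.105)]
fit([onz('top',f(p),.085)[:2] for p in [(487,194),(724,192),(729,360),(487,366)]],C)
fit([onz('side',g(p),.085)[:2] for p in [(282,134),(356,30),(453,68),(388,176)]],C)
print('key',onz('top',f((98,413)),.052)[:2],onz('side',g((280,440)),.052)[:2])
```

```text
yaw -1.652212229354949 org [0.6833 0.1824] res [[-1.3997 -0.8217]
 [-4.1799  1.6672]
 [ 3.654   2.3491]
 [ 1.9255 -3.1945]]
yaw -2.3907178899668478 org [0.6852 0.1815] res [[-6.1345  3.5558]
 [ 3.26    1.6894]
 [ 2.8744 -5.2451]]
fence tops
[0.6787 0.1772]
[ 0.6708 -0.1153]
[0.6536 0.1786]
[0.4447 0.1872]
yaw 0.7858044314533339 org [ 0.522  -0.1265] res [[-0.3495 -1.7033]
 [-1.3923  0.8347]
 [ 1.977   0.5326]
 [-0.2352  0.3361]]
yaw 1.0128330445186362 org [ 0.5227 -0.1234] res [[-1.2198  0.8237]
 [-3.3239  0.9817]
 [ 1.9282  1.7713]
 [ 2.6154 -3.5767]]
key [0.4045 0.3209] [0.4037 0.3256]
```

Top view: the only carton with an orange label is at (350,206). Look-alikes are the white-label carton at (165,192) and the big brown box on the shelf at (585,235). The green key on the grey console is at (228,239); the purple console at (310,125) is the decoy. The close crop confirms both choices.

The fence corner is at about (0.681, 0.180) with yaw −1.9°. Plan: push +y into the left fence, then +x into the far fence.

>>> apply_moves:
  increments: [0.0243,0.0269,-0.005,0,0,0.091,0.0243,0.0269,-0.005,0,0,0.091,0.0243,0.0269,-0.005,0,0,0.091,0.0243,0.0269,-0.005,0,0,0.091,0.0243,0.0269,-0.005,0,0,0.091,0.0243,0.0269,-0.005,0,0,0.091,0.0243,0.0269,-0.005,0,0,0.091,0.0243,0.0269,-0.005,0,0,0.091,0.0243,0.0269,-0.005,0,0,0.091,0.0243,0.0269,-0.005,0,0,0.091,0.0243,0.0269,-0.005,0,0,0.091,0.0243,0.0269,-0.005,0,0,0.091,0.0243,0.0269,-0.005,0,0,0.091,0.0243,0.0269,-0.005,0,0,0.091,0,0,0,0,0,0]
  hand: 0

```text
t: 2.25
eef_pos: [0.5284, -0.2576, 0.1664]
ee_rot: [-3.139, 0.008, -3.114]
force: [0.5, -0.1, 0.2]
width: 0.0877
```

>>> apply_moves:
  increments: [-0.006,-0.011,0,-0.003,0,-0.03,-0.005,-0.01,0,0,0.004,-0.03,0,0,-0.02,0,0.004,0,0,0,-0.025,0,0,0,0,0,-0.025,0,0,0,0,0,-0.02,0,0,0,0,0,-0.015,0,0,0,0,0,0,0,0,0]

```text
t: 2.92
eef_pos: [0.5152, -0.2852, 0.0606]
ee_rot: [-3.134, 0.005, 3.093]
force: [-0.9, -0.5, -0.2]
width: 0.0879
```

```bash
python3 -c "
from h import *
print(arm.get_state()); save('top','top1.png'); save('side','side1.png')
a=cv2.imread('pics/top1.png')[140:290,230:400];b=cv2.imread('pics/side1.png')[120:270,230:400]
cv2.imwrite('pics/c3.png',cv2.resize(np.hstack([a,b]),None,fx=2.3,fy=2.3,interpolation=2))"
```

```text
{'t': 2.9167, 'q': array([-0.1690772 ,  0.38620731, -0.40527543,  0.01024513, -0.77379529,
        0.11267373]), 'qd': array([-0.03343701, -0.01890583,  0.01885033,  0.01228853, -0.03803669,
       -0.00790775]), 'joint_efforts': array([ 7.17505552e-01, -5.37598908e+01,  2.29404920e+01,  5.61308205e+00,
        8.49306509e-01,  1.79906987e-02]), 'eef_pos': array([ 0.5152148 , -0.28518103,  0.06064054]), 'ee_rot': array([-3.1338206 ,  0.00464754,  3.09251549]), 'force': array([-0.8564948 , -0.51374491, -0.18750871]), 'moment': array([ 0.10293328,  0.25026802, -0.03295493]), 'width': 0.08788873714486366}
```

View pics/c3.png

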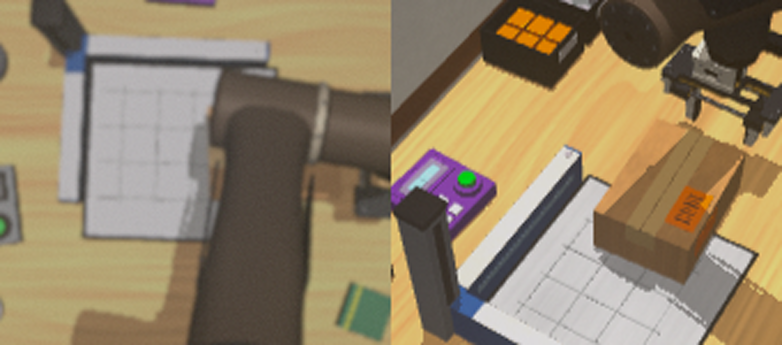

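>>> apply_moves:
  increments: [0,0,-0.012,0.008,0.005,0.015,0,0,-0.011,0,0,0,0,0,0,0,0,0,0.0004,0.011,0,0,0,0,0.0004,0.011,0,0,0,0,0.0004,0.011,0,0,0,0,0.0004,0.011,0,0,0,0,0.0004,0.011,0,0,0,0,0.0004,0.011,0,0,0,0,0.0004,0.011,0,0,0,0]

```text
t: 3.85
eef_pos: [0.5228, -0.2063, 0.0482]
ee_rot: [-3.136, 0.014, 3.103]
force: [-0.2, -2.1, -1.4]
width: 0.0878
```

>>> apply_moves:
  increments: [0,0.011,-0.003,0.003,0.007,0,0,0.011,-0.003,0.003,0.007,0,0,0.011,-0.001,0,0,0,0,0.011,-0.001,0,0,0,0,0.011,0,0,0,0,0,0.011,0,0,0,0,0,0.011,0,0,0,0,0,0.011,0,0,0,0,0,0.011,0,0,0,0]

```text
t: 4.6
eef_pos: [0.526, -0.0972, 0.0425]
ee_rot: [-3.14, 0.004, 3.107]
force: [-0.1, -3.4, 0.7]
width: 0.0879
```

```bash
python3 -c "
from h import *
print(arm.get_state()['force'],arm.get_state()['eef_pos'],arm.get_state()['ee_rot']); save('top','top2.png'); save('side','side2.png')
a=cv2.imread('pics/top2.png')[140:290,230:400];b=cv2.imread('pics/side2.png')[140:290,230:400]
cv2.imwrite('pics/c4.png',cv2.resize(np.hstack([a,b]),None,fx=2.3,fy=2.3,interpolation=2))"
```

```text
[-0.1105304  -3.44648108  0.71440417] [ 0.52599352 -0.09723815  0.04253365] [-3.13952388  0.00360417  3.1070306 ]
```

View pics/c4.png

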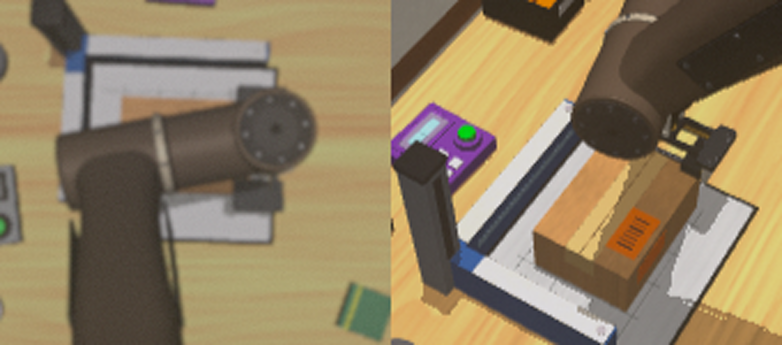

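>>> apply_moves:
  increments: [0,0.01,-0.001,0,0,0,0,0.01,0,0,0,0,0,0.009,0,0,0,0,0,0.007,0,0,0,0,0,0.005,0,0,0,0,0,0.003,0,0,0,0]

```text
t: 5.2
eef_pos: [0.5257, -0.0503, 0.0416]
ee_rot: [-3.139, 0.003, 3.109]
force: [-1.0, -4.5, 0.2]
width: 0.0872
```

>>> apply_moves:
  increments: [0,0.003,0,0,0,0,0,0.003,0,0,0,0,0,0.003,0,0,0,0,0,0.002,0,0,0,0]

```text
t: 5.53
eef_pos: [0.5255, -0.0384, 0.0416]
ee_rot: [-3.139, 0.002, 3.109]
force: [0.3, -3.8, 1.5]
width: 0.0878
```

>>> apply_moves:
  increments: [0,0.002,0,0,0,0,0,0.002,0,0,0,0]

```text
t: 5.7
eef_pos: [0.5254, -0.0342, 0.0416]
ee_rot: [-3.139, 0.002, 3.108]
force: [0.2, -3.5, 1.6]
width: 0.0875
```

>>> apply_moves:
  increments: [0,0.002,0,0,0,0,0,0.002,0,0,0,0]

```text
t: 5.87
eef_pos: [0.525, -0.0331, 0.0418]
ee_rot: [-3.135, 0.001, 3.107]
force: [6.0, -30.3, -0.2]
width: 0.0872
```

>>> apply_moves:
  increments: [0,-0.01,0,0,0,0,0,-0.015,0,0,0,0,0,-0.01,0.02,0,0,0,0,0,0.03,0,0,0,0,0,0.03,0,0,0,0,0,0.02,0,0,0,-0.006,0.007,0,0,0,-0.1,-0.006,0.011,0,0,0,-0.1,-0.008,0.011,0,0,0,-0.1,-0.008,0.011,0,0,0,-0.1,-0.008,0.011,0,0,0,-0.1,-0.008,0.011,0,0,0,-0.1,-0.008,0.011,0,0,0,-0.1,-0.008,0.011,0,0,0,-0.1,-0.008,0.011,0,0,0,-0.1,-0.008,0.011,0,0,0,-0.1,-0.008,0.011,0,0,0,-0.1,-0.008,0.011,0,0,0,-0.1,-0.006,0.011,0,0,0,-0.1,-0.005,0.008,0,0,0,-0.1]

```text
t: 7.53
eef_pos: [0.4158, 0.0881, 0.1442]
ee_rot: [3.137, -0.008, 1.638]
force: [-0.2, -0.0, 0.7]
width: 0.0877
```

>>> apply_moves:
  increments: [0,0,0,0,0,-0.06,0,0,0,0,0,-0.06,0,0,0,0,0,0]

```text
t: 7.78
eef_pos: [0.4143, 0.091, 0.1443]
ee_rot: [3.137, -0.011, 1.509]
force: [0.8, 0.1, -0.2]
width: 0.0878
```

```bash
python3 -c "
from h import *
print(arm.get_state()['q'])
save('top','top3.png'); save('side','side3.png')
a=cv2.imread('pics/top3.png')[140:290,230:400];b=cv2.imread('pics/side3.png')[160:310,230:400]
cv2.imwrite('pics/c5.png',cv2.resize(np.hstack([a,b]),None,fx=2.35,fy=2.35,interpolation=2))"
```

```text
[ 0.68036951  0.02122449 -0.64911411 -0.00656845 -0.88952153 -2.3090797 ]
```

View pics/c5.png

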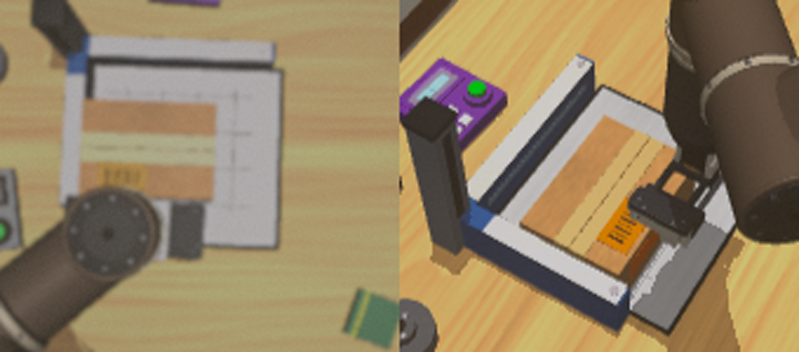

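>>> apply_moves:
  increments: [0,-0.004,-0.01,-0.006,0.003,0.012,0,-0.004,-0.02,-0.005,0.002,0.012,0,0,-0.025,0,0,0,0,0,-0.025,0,0,0,0,0,-0.015,0,0,0,0,0,-0.006,0,0,0,0,0,0,0,0,0]

```text
t: 8.47
eef_pos: [0.4149, 0.0807, 0.0378]
ee_rot: [3.14, -0.001, 1.552]
force: [-0.7, -0.2, 0.2]
width: 0.0879
```

>>> apply_moves:
  increments: [0.005,0,0.002,0,0,-0.014,0.008,0,0.001,0,0,0,0.009,0,0,0,0,0,0.009,0,0,0,0,0,0.009,0,0,0,0,0,0.009,0,0,0,0,0,0.009,0,0,0,0,0]

```text
t: 9.05
eef_pos: [0.4775, 0.0799, 0.0435]
ee_rot: [3.14, -0.001, 1.539]
force: [-2.0, -0.1, -1.7]
width: 0.0876
```

>>> apply_moves:
  increments: [0.008,0,-0.001,0,0,0,0.007,0,0,0,0,0,0.006,0,0,0,0,0,0.004,0,0,0,0,0,0.003,0,0,0,0,0]

```text
t: 9.47
eef_pos: [0.5088, 0.079, 0.0423]
ee_rot: [-3.14, 0.0, 1.538]
force: [-5.3, -0.1, 4.0]
width: 0.0878
```

>>> apply_moves:
  increments: [0.002,0,0,0,0,0,0.002,0,0,0,0,0]

```text
t: 9.63
eef_pos: [0.5131, 0.0789, 0.0423]
ee_rot: [-3.14, 0.0, 1.538]
force: [-4.0, 0.3, 2.9]
width: 0.0876
```

>>> apply_moves:
  increments: [0.002,0,0,0,0,0]

```text
t: 9.72
eef_pos: [0.515, 0.0788, 0.0423]
ee_rot: [-3.14, 0.0, 1.537]
force: [-5.2, -0.2, 3.0]
width: 0.0872
```

>>> apply_moves:
  increments: [0.002,0,0,0,0,0]

```text
t: 9.8
eef_pos: [0.5168, 0.0788, 0.0423]
ee_rot: [-3.139, 0.001, 1.537]
force: [-4.3, -0.7, 2.1]
width: 0.0876
```

>>> apply_moves:
  increments: [0.002,0,0,0,0,0]

```text
t: 9.88
eef_pos: [0.5188, 0.0787, 0.0423]
ee_rot: [-3.139, 0.001, 1.538]
force: [-5.2, -0.5, 2.7]
width: 0.088
```

>>> apply_moves:
  increments: [0.0015,0,0,0,0,0]

```text
t: 9.97
eef_pos: [0.5197, 0.0786, 0.0422]
ee_rot: [-3.138, 0.001, 1.537]
force: [-14.0, 4.7, 9.5]
width: 0.0871
```

>>> apply_moves:
  increments: [0.002,0,0,0,0,0]

```text
t: 10.05
eef_pos: [0.5196, 0.0784, 0.042]
ee_rot: [-3.134, 0.002, 1.537]
force: [-20.5, 8.4, 14.1]
width: 0.0876
```

>>> apply_moves:
  increments: [-0.01,0,0,0,0,0,-0.02,0,0,0,0,0,-0.02,0,0.01,0,0,0,-0.02,0,0.03,0,0,0,-0.015,0,0.03,0,0,0,0,0,0.03,0,0,0,0,0,0,0,0,0]

```text
t: 10.63
eef_pos: [0.4359, 0.0807, 0.1452]
ee_rot: [3.139, -0.002, 1.54]
force: [1.5, 0.8, 0.7]
width: 0.0877
```

```bash
python3 -c "
from h import *
save('top','top4.png'); save('side','side4.png')
a=cv2.imread('pics/top4.png')[150:235,255:355];b=cv2.imread('pics/side4.png')[185:285,260:355]
a=cv2.resize(a,None,fx=4,fy=4,interpolation=2);b=cv2.resize(b,None,fx=4,fy=4,interpolation=2)
a=cv2.copyMakeBorder(a,0,60,0,0,0)
cv2.imwrite('pics/c6.png',np.hstack([a,b]))"
```

```text
(no output)
```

View pics/c6.png

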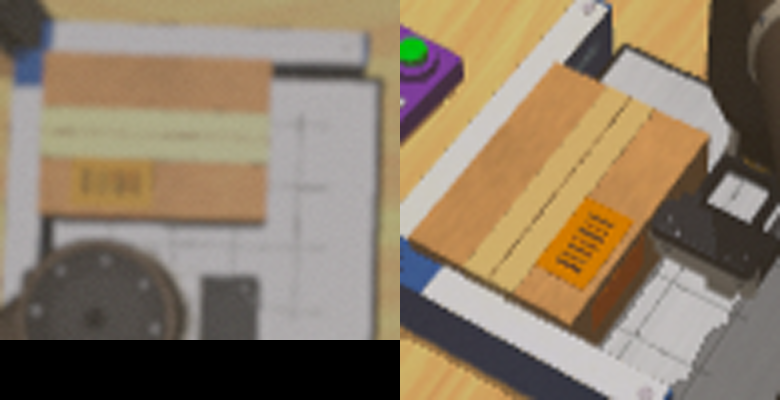

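>>> apply_moves:
  increments: [0.0093,-0.0096,0,0,0,0.097,0.0093,-0.0096,0,0,0,0.097,0.0093,-0.0096,0,0,0,0.097,0.0093,-0.0096,0,0,0,0.097,0.0093,-0.0096,0,0,0,0.097,0.0093,-0.0096,0,0,0,0.097,0.0093,-0.0096,0,0,0,0.097,0.0093,-0.0096,0,0,0,0.097,0.0093,-0.0096,0,0,0,0.097,0.0093,-0.0096,0,0,0,0.097,0.0093,-0.0096,0,0,0,0.097,0.0093,-0.0096,0,0,0,0.097,0.0093,-0.0096,0,0,0,0.097,0.0093,-0.0096,0,0,0,0.097,0.0093,-0.0096,0,0,0,0.097,0.0093,-0.0096,0,0,0,0.097,0,0,0,0,0,0]

```text
t: 12.15
eef_pos: [0.5926, -0.0831, 0.1179]
ee_rot: [-3.133, -0.01, -3.116]
force: [0.3, 0.4, -0.0]
width: 0.0877
```

>>> apply_moves:
  increments: [-0.003,0,0,0.004,-0.005,-0.03,-0.002,0,0,0.004,-0.005,-0.03,0,0,-0.02,0,0,0,0,0,-0.025,0,0,0,0,0,-0.018,0,0,0,0,0,0,0,0,0]

```text
t: 12.65
eef_pos: [0.5851, -0.0827, 0.0479]
ee_rot: [3.141, -0.001, 3.08]
force: [-0.9, -0.1, -0.7]
width: 0.0878
```

Expected contact is at about y = −0.036.

>>> apply_moves:
  increments: [0,0.006,-0.003,0,0,0.015,0,0.01,-0.002,0,0,0.014,0,0.008,0,0,0,0,0,0.006,0,0,0,0,0,0.003,0,0,0,0,0,0.002,0,0,0,0]

```text
t: 13.15
eef_pos: [0.5854, -0.0427, 0.0448]
ee_rot: [3.14, 0.001, 3.107]
force: [-0.2, -0.1, -0.9]
width: 0.0876
```

>>> apply_moves:
  increments: [0,0.002,0,0,0,0,0,0.0015,0,0,0,0]

```text
t: 13.32
eef_pos: [0.5862, -0.0379, 0.0461]
ee_rot: [3.14, 0.004, 3.107]
force: [-0.3, 0.0, -1.0]
width: 0.0877
```

>>> apply_moves:
  increments: [0,0.0015,0,0,0,0]

```text
t: 13.4
eef_pos: [0.5864, -0.0362, 0.0464]
ee_rot: [3.139, 0.004, 3.107]
force: [-0.1, 0.5, 0.4]
width: 0.0879
```

>>> apply_moves:
  increments: [0,0.0015,0,0,0,0]

```text
t: 13.48
eef_pos: [0.5863, -0.0351, 0.0466]
ee_rot: [3.14, 0.004, 3.107]
force: [3.8, -14.5, -2.7]
width: 0.0875
```

>>> apply_moves:
  increments: [0,0.0015,0,0,0,0]

```text
t: 13.57
eef_pos: [0.5862, -0.0351, 0.0467]
ee_rot: [-3.141, 0.004, 3.107]
force: [2.6, -16.4, -3.4]
width: 0.0873
```

>>> apply_moves:
  increments: [0,-0.01,0,0,0,0,0,-0.02,0,0,0,0,0,-0.01,0.02,0,0,0,0,0,0.04,0,0,0,0,0,0.04,0,0,0,0,0,0.04,0,0,0,-0.01,0.01,0.01,0,0,0,-0.012,0.025,0,0,0,0,-0.012,0.025,0,0,0,0,-0.012,0.025,0,0,0,0,-0.012,0.025,0,0,0,0,-0.012,0.025,0,0,0,0,-0.012,0.025,0,0,0,0,-0.012,0.025,0,0,0,0]
  hand: 1
  force: 20

```text
t: 14.73
eef_pos: [0.4864, 0.1019, 0.2035]
ee_rot: [3.139, 0.002, 3.092]
force: [1.4, 1.4, -0.5]
width: 0.002
```

>>> apply_moves:
  increments: [-0.009,0.025,-0.005,0,0,0,-0.009,0.025,-0.005,0,0,0,-0.009,0.025,-0.008,0,0,0,-0.009,0.025,-0.008,0,0,0,-0.009,0.025,-0.008,0,0,0,-0.009,0.025,-0.008,0,0,0,-0.009,0.025,-0.008,0,0,0,-0.008,0.02,-0.008,0,0,0,-0.004,0.01,0,0,0,0,0,0,0,0,0,0]

```text
t: 15.57
eef_pos: [0.4062, 0.3164, 0.1455]
ee_rot: [3.132, 0.005, 3.092]
force: [0.1, 0.5, 0.4]
width: 0.0005
```

Run:
```python
from h import *
from scipy.spatial.transform import Rotation as Ro
s=arm.get_state();save('wrist','w5.png');r=finder.landmark_of('wrist','key_top')
save('side','side5.png');save('top','top5.png')
m=optics.camera_model('wrist');T=m['T_tool_cam'];print(s['eef_pos'],s['ee_rot'])
R=Ro.from_euler('xyz',s['ee_rot']).as_matrix()
im=cv2.imread('pics/w5.png')
def w2(px,z):
    u=(px[0]-m['cx'])/m['fx'];v=(px[1]-m['cy'])/m['fy'];a=np.hypot(u,v)
    d=np.array([np.sin(a)*u/a,-np.sin(a)*v/a,-np.cos(a)])
    o=R@T[:3,3]+s['eef_pos'];d=R@T[:3,:3]@d;return o+d*(z-o[2])/d[2]
for q in r: print(q['conf'],q['point'],w2(q['point'],.052))
g=im.astype(int);k=(g[:,:,1]>g[:,:,0]+60)&(g[:,:,1]>g[:,:,2]+60)
n,l,st,c=cv2.connectedComponentsWithStats(k.astype(np.uint8))
for i in range(1,n):
    if st[i,4]>40: print('green',c[i],st[i],w2(c[i],.052))
a=cv2.imread('pics/side5.png')[180:380,210:390]
cv2.imwrite('pics/c7.png',np.hstack([cv2.resize(im,(480,300)),cv2.resize(a,(270,300))]))
```

```text
[0.40621603 0.31637669 0.1455102 ] [3.13197754 0.0049707  3.09203187]
0.63 [318.6, 219.3] [0.40583356 0.32701589 0.052     ]
green [319.09651475 214.86058981] [304 200  32  31 746] [0.40523006 0.32305748 0.052     ]
```

View pics/c7.png

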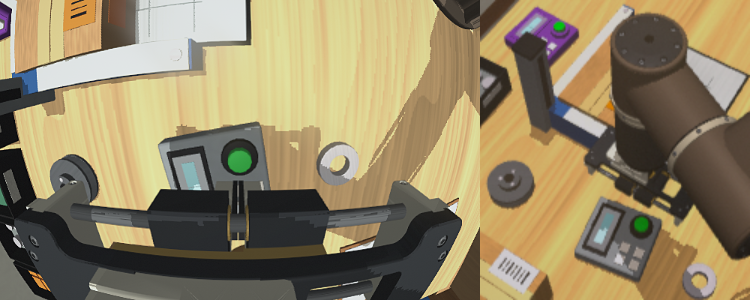

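>>> apply_moves:
  increments: [-0.001,0.003,0,-0.009,0.005,0,0,0.003,-0.015,0,0,0,0,0,-0.02,0,0,0,0,0,-0.02,0,0,0,0,0,-0.008,0,0,0,0,0,0,0,0,0]

```text
t: 16.27
eef_pos: [0.4097, 0.3182, 0.085]
ee_rot: [3.137, 0.004, 3.083]
force: [0.2, -0.5, -0.2]
width: 0.0005
```

>>> apply_moves:
  increments: [-0.004,0.004,-0.006,0,0,0,-0.001,0.001,-0.006,0,0,0,0,0,-0.004,0,0,0,0,0,0,0,0,0]

```text
t: 16.6
eef_pos: [0.4055, 0.3241, 0.0699]
ee_rot: [3.135, 0.005, 3.082]
force: [-0.2, -0.6, 0.4]
width: 0.0001
```

>>> apply_moves:
  increments: [0,0,-0.004,0,0,0,0,0,-0.003,0,0,0]

```text
t: 16.77
eef_pos: [0.4059, 0.325, 0.0636]
ee_rot: [3.133, 0.006, 3.083]
force: [0.5, -0.6, -0.1]
width: 0.0007
```

>>> apply_moves:
  increments: [0,0,-0.003,0,0,0,0,0,-0.002,0,0,0]

```text
t: 16.93
eef_pos: [0.406, 0.3251, 0.0587]
ee_rot: [3.133, 0.007, 3.083]
force: [-1.4, -0.3, 4.9]
width: 0.0004
```

>>> apply_moves:
  increments: [0,0,-0.002,0,0,0]

```text
t: 17.02
eef_pos: [0.4061, 0.3252, 0.0569]
ee_rot: [3.133, 0.007, 3.083]
force: [-6.3, -2.7, 25.6]
width: 0.0006
```

>>> apply_moves:
  increments: [0,0,-0.0015,0,0,0]

```text
t: 17.1
eef_pos: [0.4062, 0.3252, 0.0568]
ee_rot: [3.133, 0.007, 3.084]
force: [-12.4, -4.7, 33.8]
width: 0.0007
```

>>> apply_moves:
  increments: [0,0,0.006,0,0,0,0,0,0.02,0,0,0,0,0,0.03,0,0,0,0,0,0.04,0,0,0,-0.01,0.01,0.03,0,0,0,-0.01,0.02,0.02,0,0,0,-0.01,0.02,0.01,0,0,0,0,0,0,0,0,0,0,0,0,0,0,0]

```text
t: 17.85
eef_pos: [0.3742, 0.3756, 0.2208]
ee_rot: [3.131, 0.007, 3.082]
force: [0.3, -0.3, -0.1]
width: 0.0006
```

```bash
python3 -c "
from h import *
save('top','top6.png'); save('side','side6.png')
a=cv2.imread('pics/top6.png')[145:235,205:395];b=cv2.imread('pics/side6.png')[160:385,210:410]
a=cv2.resize(a,(760,360)[0:2],interpolation=2)[:,:480];b=cv2.resize(b,(320,360),interpolation=2)
cv2.imwrite('pics/c8.png',np.hstack([a,b]))"
```

```text
(no output)
```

View pics/c8.png

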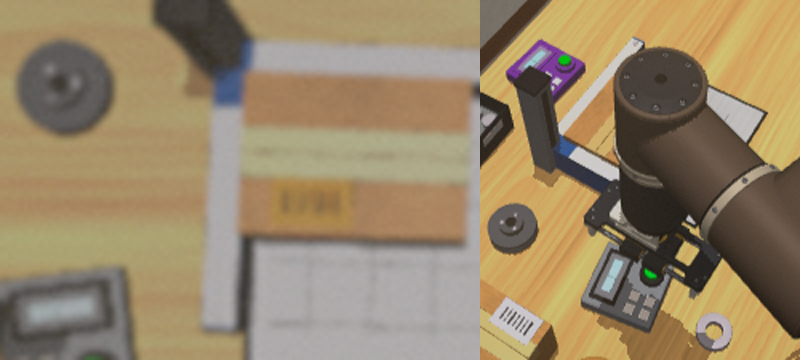

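```bash
python3 -c "
from h import *
g=lambda f:cv2.imread(f,0).astype('float32')
for n,(r0,r1,c0,c1) in {'carton':(166,203,268,320),'fence':(152,165,262,345),'fenceL':(165,200,256,266)}.items():
    a,b=[g('pics/top%d.png'%i)[r0:r1,c0:c1].copy() for i in (4,6)]
    print(n,cv2.phaseCorrelate(a,b,cv2.createHanningWindow(a.shape[::-1],cv2.CV_32F)))
arm.job_done()"
```

```text
carton ((-0.0983239541437122, 0.1530985891001393), 1.078937343425221)
fence ((-0.3008598008181096, 0.5120900460437419), 0.9867182381947835)
fenceL ((-0.06543075504656937, -0.31234904236785965), 1.0528623448477852)
the job is handed in; nothing more can be done
```

The carton is home in the corner of the two blue fences. After that I pressed the green key on the grey keypad fully down, let go of it, and handed the job in at about 18 s.

- **Carton:** I pushed it +y into the left fence, stopping at about 30 N, then +x into the far fence at about 20 N. A second +y push met about 15 N straight away, with no sliding, where the fence-aligned face was expected. The last top picture shows the carton flush and square against both fences.
- **Key:** resistance began at about 5 N. It bottomed out about 6 mm down at about 34 N, with the fingertips 4 mm above the collar. The tool then went clear and the force read zero.
- **Final position check:** comparing the top pictures before and after the second push gave a carton shift of about 0.15 px (roughly 0.5 mm). The fixed fences appeared to shift just as much (0.3–0.5 px), so this cannot rule out a gap under about 1–2 mm.
- **Not confirmed:** after I released the key it was partly hidden in the side view. I did not measure that it had sprung back up. I saw no bystander disturbed where the pictures showed them, but I did not measure their positions.
- **Key location:** the network's top-view guess for the key was about 18 mm off. The side view and the wrist picture agreed with each other, so I used those.

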